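Square the dryer trays and hold the dial at the third click

TASK

The three drying trays on the food dryer lie in a ragged stack: tap the stack from the front and from the left until all three trays lie with their edges in line, flat against both the back fence and the side fence. Then grip the spring-return dial on the dryer and turn it clockwise past the first two clicks to the third, and hold it there: it springs back when let go, so finish while still holding the dial at the third click. Leave the jar, the mug and the salt shaker where they are.

Things in the scene. Friction and masses are not known exactly. Their poses are not given: they have to be found in the camera images.
- dryer: Food dryer, a low grey box fixed on the worktop, 170 mm deep (its x) by 310 mm wide (its y), turned up to 0.25 rad either way. Origin: centre of its underside on the worktop; x to its back, y to its left, z up. Left part (y -15 to +155 mm): drying bay, floor 45 mm up, open at front and left. Right part (y -155 to -25 mm): control deck, top 50 mm up, dial at x -20, y -95 mm.
- back_fence (a point): Middle of the top of the bay's back fence, an upright wall 10 mm thick along the dryer's y, top 73 mm above the worktop. Its inner (front) face is at x = +75 mm in the dryer's frame; this point is at x = +80, y = +65 mm. Dryer's axes.
- side_fence (a point): Middle of the top of the bay's side fence, an upright wall 10 mm thick along the dryer's x between bay and control deck, top 73 mm above the worktop. Its inner (left) face is at y = -15 mm in the dryer's frame; this point is at x = +10, y = -20 mm. Dryer's axes.
- bay_home (a point): Point midway up the stack (60 mm above the worktop; x = +5, y = +57.5 mm in the dryer's frame), in line with which the centre of every tray lies when the trays are flat against both fences. Dryer's axes.
- dial (a joint): Turn of the dial in rad, 0 at rest, growing clockwise seen from above. Clicks at 0.42, 0.84 and 1.26 (third); solid stop at 1.45. A spring always drives it back: 0.05 N m at rest, 0.09 N m at the third click, up to 0.04 N m more to get over each click. No click keeps it: let go, it runs back to 0.
- dial_grip (a point): Point on the dial's upright axis, 78 mm above the worktop. Black disc 50 mm across, top 56 mm up, with a grip bar over its centre 50 mm long, 14 mm thick, top 90 mm up. At rest the bar's end with the white line points along the dryer's x turned 0.62 rad counter-clockwise from above; it turns clockwise with the joint. Marks on the deck, growing longer, show rest and the three clicks.
- tray1_centre (a point): Centre, half-way up, of the lowest drying tray: a thin rigid slick white plastic slatted tray 140 mm (its x) by 145 mm (its y) by 10 mm, about 0.12 kg, lying loose in the stack of three; underside 45 mm above the worktop. Axes are those of the dryer when it is square; at the start it is 6 to 21 mm away from each fence and up to 0.06 rad askew.
- tray2_centre (a point): Centre, half-way up, of the middle drying tray: a thin rigid slick white plastic slatted tray 140 mm (its x) by 145 mm (its y) by 10 mm, about 0.12 kg, lying loose in the stack of three; underside 55 mm above the worktop. Axes are those of the dryer when it is square; at the start it is 6 to 21 mm away from each fence and up to 0.06 rad askew.
- tray3_centre (a point): Centre, half-way up, of the top drying tray: a thin rigid slick white plastic slatted tray 140 mm (its x) by 145 mm (its y) by 10 mm, about 0.12 kg, lying loose in the stack of three; underside 65 mm above the worktop. Axes are those of the dryer when it is square; at the start it is 6 to 21 mm away from each fence and up to 0.06 rad askew.
- jar_honey: Bystander: a glass jar of honey, 64 mm across, 109 mm tall, standing behind the dryer, to the left; origin at the centre of its underside.
- mug_tea: Bystander: a white spotted mug with a handle, 82 x 114 x 91 mm, standing behind the dryer; origin at the centre of its underside.
- salt_shaker: Bystander: a salt shaker, 44 mm across, 90 mm tall, standing to the right, near the front of the worktop; origin at the centre of its underside.

How it is judged:
On the way, in this order (a step that is already met when the one before it is completed fails the run):
1. all three trays lie square against both fences while the dial is still at rest (horizontal distance between each of tray1_centre, tray2_centre, tray3_centre and bay_home below 0.005 m and angle between the x axis of each of tray1_centre, tray2_centre, tray3_centre and the x axis of dryer, either way round below 0.04 rad and angle between each of tray1_centre, tray2_centre, tray3_centre's own z axis and vertical below 0.05 rad and value of joint dial below 0.2 rad), for 0.2 s.
2. the dial has been turned past two clicks to the third (value of joint dial above 1.12 rad), for 0.2 s.
At the end, for the whole second after the job is handed in: Through the last second the fingers hold the dial (more than 1 N) still at its third click (joint above 1.12 rad; stop at 1.45), and each tray lies flat with its centre within 5 mm of its place against both fences and within 0.04 rad of square (horizontal distance between each of tray1_centre, tray2_centre, tray3_centre and bay_home below 0.005 m and angle between the x axis of each of tray1_centre, tray2_centre, tray3_centre and the x axis of dryer, either way round below 0.04 rad and angle between each of tray1_centre, tray2_centre, tray3_centre's own z axis and vertical below 0.05 rad and value of joint dial above 1.12 rad and velocity of joint dial between -0.25 and 0.25 rad/s and contact force between the fingers and dial above 1 N); the arm keeps its last pose, push and grip.
It fails at once if jar_honey is moved by more than 30 mm (distance of jar_honey from where it was at the start of the episode above 0.03 m).
It fails at once if mug_tea is moved by more than 30 mm (distance of mug_tea from where it was at the start of the episode above 0.03 m).
It fails at once if salt_shaker is moved by more than 30 mm (distance of salt_shaker from where it was at the start of the episode above 0.03 m).
It also fails if it takes over 67 s, if anything falls off the work surface, if the arm or the gripper's body presses on something with over 40 N, if the wrist force passes 120 N, or if a joint passes its speed limit or range.

ROBOT

A 6-joint arm with a two-finger parallel gripper is mounted at the origin on a cart in front of the work surface, level with it; the furniture and walls round the work are solid. World frame = base frame: x ahead of the robot, y to its left, z up, the work surface at z = 0. Lengths are in m, angles in rad, forces in N, time in s.
With the tool pointing down it reaches from about 0.35 to 0.8 m from the base axis. Payload 7.3 kg.
Tool frame: the origin (TCP) lies between the finger pads; the fingertips stand 25 mm ahead of it and the grasp point (between the pads) lies 6 mm ahead of it (r.tip_extent is the distance from the TCP to the fingertips, in m); z points along the fingers, y is the line along which they close (so a half turn about z gives the same grasp; the last joint's range is limited). The gripper opens to 85 mm and grips with 20 to 120 N. Pads are 22 mm wide; open, the fingers measure 114 mm over their backs; the gripper's body (76 mm by 85 mm) begins 54 mm behind the grasp point. The pads swing forward as they close: fully open they stand 13 mm farther back than shut.
Start: joints at [-1.412, 0.342, 1.524, -0, 1.275, -0.146], TCP at [0.158, -0.501, 0.256] pointing down, gripper open.
Joint ranges: [-2.53, 2.53], [-0.77, 2.02], [0.04, 2.7], [-1, 4.14], [0.28, 2.66], [-3.11, 3.11]. Speed limits (rad/s): [2.57, 2.57, 3.14, 3.14, 3.14, 3.14].

INTERFACE

Orientations are given as a unit quaternion [x, y, z, w].
In Python, from workcell import r, command_gripper, optics gives the robot as it stands. The module is installed in compiled form; this text tells all that it offers. Calls block until the motion is done:
- r.reach(position, orientation): joint-space move of the TCP to a pose.
- r.move_straight(position, orientation=None, speed=0.15, max_force=None): straight line of the TCP; orientation=None keeps the orientation; speed is the mean speed in m/s. With max_force (N) it stops when the force on the tool has changed by that much, and returns True; else False.
- r.movej(angles): joint-space move.
- command_gripper(opening, force=None): finger opening in m; force is the grip in N (None keeps the last); returns when the fingers have stopped.
- r.hold(seconds).
- r.solve_ik(position, orientation): joint angles nearest the present ones, or None.
- r.read_state(): the state.
- optics.get_image(name): name is "scene" or "top" or "wrist"; returns (picture, depth): 420x560x3 uint8, red, green, blue; 420x560 float32, m along the optical axis (not along the pixel's ray), 0 where there is no reading.
- optics.camera_model(name): a dict with "K" (3x3 intrinsics, pixels), "R" (3x3) and "t" (3): a world point X has camera coordinates R X + t; the wrist camera has in their place "tool_from_camera" (4x4, takes a point from camera to tool coordinates, whose origin is the TCP and whose axes are the flange's). Camera axes: x right, y down, z forward; pixel columns grow to the right and rows downward; lengths in m; the calibration is good to about 2 mm. A picture is of the moment at which its call begins: read the wrist's pose just before it. camera_model takes no time and is no camera call.
A pose or a line that the arm cannot do raises r.PlanningError and nothing moves.
- r.finish_job(): hands the job in; it is judged then, once.
The state is a dict: "time_s": time; "joint_positions": joint angles; "dq": joint speeds; "tau": joint torques, N m; "eef_pos": TCP position; "eef_rot": TCP orientation; "contact_force": force on the tool from outside, world axes, zero at the start; "torque": the same for the moment, N m; "grip_width": finger opening in m; "grip_force": force on a finger pad.
Only numpy, scipy, OpenCV 4.12 (cv2) and the standard library are available. Lean on these libraries where they do the work, as an engineer would, in place of code of your own. Each camera call takes 0.05 s, during which the arm holds its last target. There are 200 camera calls.

## Working session

There is one attempt and no reset: what is moved stays moved. The work goes in short steps, each a Python script; the robot and the scene stay as the last script left them, time stands still between calls to the robot, and variables do not carry over. Pictures are saved under pics/ and viewed, at most 10 in all, crops included, and the job is handed in when it is done.

```bash
mkdir -p pics
python3 - <<'E'
from workcell import r,command_gripper,optics
import cv2,numpy as np
for n in("scene","top"):
    p,d=optics.get_image(n); cv2.imwrite(f"pics/{n}0.png",p[:,:,::-1]); np.savez(f"{n}0.npz",p=p,d=d)
    m=optics.camera_model(n); print(n,m["K"].round(1).tolist(),(-m["R"].T@m["t"]).round(3),m["R"].round(3).tolist())
print(optics.camera_model("wrist"))
s=r.read_state();print(s["time_s"],s["eef_pos"],s["eef_rot"],r.tip_extent)
E
```

```text
scene [[475.3, 0.0, 281.5], [0.0, 475.3, 207.8], [0.0, 0.0, 1.0]] [ 0.299 -0.619  0.744] [[0.846, -0.534, -0.01], [-0.398, -0.617, -0.679], [0.356, 0.578, -0.734]]
top [[482.9, 0.0, 276.0], [0.0, 482.9, 205.9], [0.0, 0.0, 1.0]] [ 0.458 -0.086  1.309] [[-0.014, -1.0, -0.001], [-0.993, 0.014, -0.115], [0.115, -0.001, -0.993]]
{'K': array([[313.11626613,   0.        , 281.59523094],
       [  0.        , 313.11626613, 210.84778355],
       [  0.        ,   0.        ,   1.        ]]), 'tool_from_camera': array([[ 6.07733193e-04, -9.64575917e-01, -2.63804723e-01,
         6.65056775e-02],
       [ 9.99999588e-01,  4.08379842e-04,  8.10522191e-04,
         9.43702110e-05],
       [-6.74077655e-04, -2.63805107e-01,  9.64575768e-01,
        -1.18380687e-01],
       [ 0.00000000e+00,  0.00000000e+00,  0.00000000e+00,
         1.00000000e+00]])}
0.1 [ 0.15751565 -0.50050402  0.25571455] [ 9.88412282e-01  1.51791727e-01 -3.00964876e-06 -6.58081630e-04] 0.025
```

View pics/top0.png

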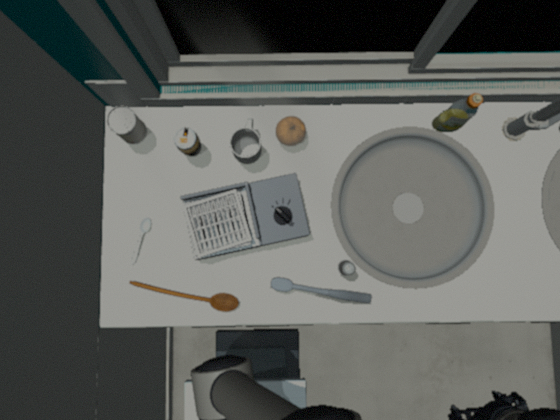

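View pics/scene0.png

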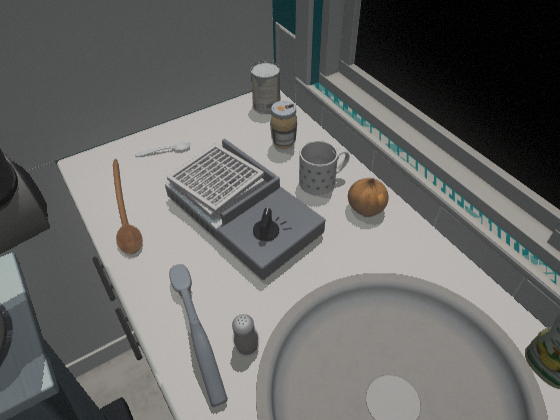

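The top view shows the dryer at about (246,217), yawed slightly counter-clockwise, with the dial at (283,215) and the trays around (220,222). The salt shaker is at (347,269), and the jar and mug stand behind the dryer. Next I'll get a coarse pose from depth, then take a wrist look.

```bash
cat > h.py <<'E'
from workcell import r,command_gripper,optics
import numpy as np,cv2
from scipy.spatial.transform import Rotation as Ro
def cam(name,s=None):
    m=optics.camera_model(name)
    if name!="wrist": return m["K"],m["R"].T,-m["R"].T@m["t"]
    T=np.eye(4);T[:3,:3]=Ro.from_quat(s["eef_rot"]).as_matrix();T[:3,3]=s["eef_pos"];T=T@m["tool_from_camera"]
    return m["K"],T[:3,:3],T[:3,3]
def cloud(d,K,R,c):
    v,u=np.mgrid[:d.shape[0],:d.shape[1]]
    P=np.stack([(u-K[0,2])/K[0,0]*d,(v-K[1,2])/K[1,1]*d,d],-1)@R.T+c
    P[d==0]=np.nan; return P
def onplane(uv,z,K,R,c):
    uv=np.atleast_2d(uv).astype(float); ray=np.c_[(uv[:,0]-K[0,2])/K[0,0],(uv[:,1]-K[1,2])/K[1,1],np.ones(len(uv))]@R.T
    return c+ray*((z-c[2])/ray[:,2])[:,None]
def down(a): # tool pointing down, tool x axis at world heading a
    x=np.array([np.cos(a),np.sin(a),0]);z=np.array([0,0,-1.]);return Ro.from_matrix(np.c_[x,np.cross(z,x),z]).as_quat()
def dryer_fit(P):
    m=(P[...,2]>.025)&(P[...,2]<.1)&(P[...,0]>.25)&(P[...,0]<.75)
    m=cv2.morphologyEx(m.astype(np.uint8),cv2.MORPH_OPEN,np.ones((3,3)))
    n,l,st,_=cv2.connectedComponentsWithStats(m);i=1+st[1:,4].argmax()
    return cv2.minAreaRect(P[l==i][:,:2].astype(np.float32)), l==i
E
python3 - <<'E'
from h import *
for n in("top","scene"):
    z=np.load(n+"0.npz");P=cloud(z["d"],*cam(n));rc,m=dryer_fit(P);print(n,rc,m.sum())
    b=P[m][:,2];print(np.histogram(b,np.arange(.025,.1,.005)))
    if n=="top":
        for u,v in((347,269),(188,141),(246,146),(283,215),(295,235)):print(P[v,u].round(3))
c=np.array([.46,.0])
E
```

```text
top ((0.5800589323043823, -0.008580178022384644), (0.1708548665046692, 0.30949291586875916), 11.761040687561035) 7694
(array([  11,   12,   76,  756, 2133, 1461,  368,  448,  602, 1312,  392,
         27,   49,   45,    2]), array([0.025, 0.03 , 0.035, 0.04 , 0.045, 0.05 , 0.055, 0.06 , 0.065,
       0.07 , 0.075, 0.08 , 0.085, 0.09 , 0.095, 0.1  ]))
[ 0.437 -0.263  0.087]
[0.766 0.134 0.11 ]
[ 0.777 -0.007  0.001]
[ 0.575 -0.105  0.092]
[ 0.526 -0.136  0.053]
scene ((0.5786882638931274, -0.009884417057037354), (0.17207399010658264, 0.3114754855632782), 11.718463897705078) 11216
(array([ 219,  224,  288,  473, 2580, 2357,  598,  790,  893, 2187,  432,
         20,  105,   50,    0]), array([0.025, 0.03 , 0.035, 0.04 , 0.045, 0.05 , 0.055, 0.06 , 0.065,
       0.07 , 0.075, 0.08 , 0.085, 0.09 , 0.095, 0.1  ]))
```

Both views agree: centre (0.5794,-0.009), yaw 0.205, size 171x310 mm, with the dial where it should be. Next I'll find the tip height with the fingers open, then push from the front.

```bash
cat >> h.py <<'E'
C=np.array([.5794,-.0092]);A=.2049
cs,sn=np.cos(A),np.sin(A)
def W(x,y,z): return np.array([C[0]+cs*x-sn*y,C[1]+sn*x+cs*y,z])
def D(p): d=np.array(p[:2])-C;return np.array([cs*d[0]+sn*d[1],-sn*d[0]+cs*d[1]])
def st(tag=""):
    s=r.read_state();f=s["contact_force"];fd=[cs*f[0]+sn*f[1],-sn*f[0]+cs*f[1],f[2]]
    print(tag,"t%.2f"%s["time_s"],"D",(D(s["eef_pos"])*1e3).round(1),"z%.1f"%(s["eef_pos"][2]*1e3),"F",np.round(fd,1),"q",np.round(s["joint_positions"],2),"w%.3f g%.0f"%(s["grip_width"],s["grip_force"]));return s
E
python3 - <<'E'
from h import *
q=down(A)
r.reach(W(-.145,.0575,.16),q);st()
r.move_straight(W(-.145,.0575,.06),speed=.15)
hit=r.move_straight(W(-.145,.0575,.0),speed=.03,max_force=5);s=st(f"probe {hit}")
z0=s["eef_pos"][2]; open("z0","w").write(str(z0))
if hit and .005<z0<.03:
    r.move_straight(W(-.145,.0575,z0+.0485),speed=.1);st()
    hit=r.move_straight(W(-.07,.0575,z0+.0485),speed=.03,max_force=12);st(f"push {hit}")
E
```

```text
t2.23 D [-144.8   56.8] z160.1 F [-0.8  0.6 -0.5] q [-0.14  0.28  1.92 -0.    0.94  1.23] w0.085 g0
probe True t4.48 D [-145.    57.5] z11.8 F [0.5 0.2 7. ] q [-0.14  0.56  2.06 -0.    0.53  1.23] w0.085 g3
 t5.12 D [-145.2   57.6] z60.0 F [ 0.2 -0.5 -0. ] q [-0.14  0.46  2.02 -0.    0.66  1.23] w0.085 g0
push True t7.27 D [-76.  58.] z59.5 F [ 0.   0.3 -0.6] q [-0.09  0.55  1.84 -0.    0.77  1.28] w0.086 g0
```

The push stopped at x=-76, where the trays should be flush with the back fence. Now the left push, another light front tap, then a look from the wrist.

Run:
```python
from h import *
z=float(open("z0").read())+.0485; qf,ql=down(A),down(A+np.pi/2)
r.move_straight(W(-.115,.0575,z),speed=.15)
r.move_straight(W(-.125,.0575,.13),speed=.2)
r.reach(W(.005,.20,.15),ql)
r.move_straight(W(.005,.20,z),speed=.15);st()
hit=r.move_straight(W(.005,.137,z),speed=.03,max_force=12);st(f"left {hit}")
r.move_straight(W(.005,.18,z),speed=.15)
r.move_straight(W(.005,.20,.15),speed=.2)
r.reach(W(-.13,.0575,.13),qf)
r.move_straight(W(-.105,.0575,z),speed=.15)
hit=r.move_straight(W(-.07,.0575,z),speed=.03,max_force=14);st(f"front {hit}")
r.move_straight(W(-.115,.0575,z),speed=.15)
r.reach(W(-.09,.02,.22),qf);s=st()
p,d=optics.get_image("wrist");np.savez("w1.npz",p=p,d=d,pos=s["eef_pos"],rot=s["eef_rot"]);cv2.imwrite("pics/w1.png",p[:,:,::-1])
P=cloud(d,*cam("wrist",s));m=(P[...,2]>.068)&(P[...,2]<.085);rc,_=dryer_fit(P);print(rc)
```

```text
t10.07 D [  5.5 199.8] z61.1 F [ 0.  -0.5 -0.2] q [ 0.2   0.65  1.61  0.    0.88 -0.01] w0.085 g0
left True t11.80 D [  4.8 142.5] z60.0 F [1.  1.6 0.9] q [ 0.1   0.64  1.62  0.    0.88 -0.11] w0.085 g0
front True t15.58 D [-75.9  58. ] z59.3 F [ 0.4  0.7 -0.1] q [-0.09  0.55  1.84 -0.    0.77  1.28] w0.085 g0
 t16.69 D [-89.6  20. ] z219.8 F [-1.  -0.8 -0.9] q [-0.17  0.31  1.68  0.    1.15  1.19] w0.085 g0
((0.575321614742279, -0.009083911776542664), (0.15992866456508636, 0.30912306904792786), 11.5987548828125)
```

View pics/w1.png

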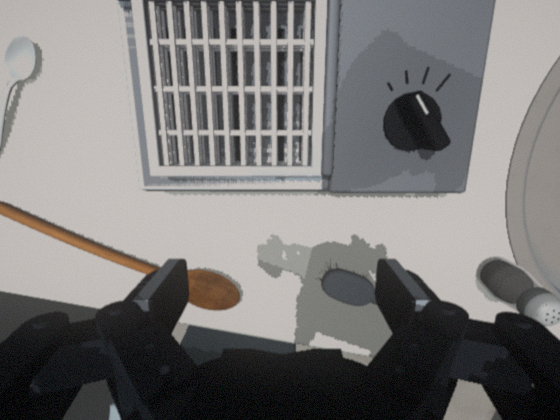

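The wrist view shows the stack squared in the bay, with its right edge at about u=325 against the side fence. The dial is at (415,120) with its white line at (422,105), still at rest. I'll take one closer look to check for gaps at the fences and edges.

Run:
```python
from h import *
r.reach(W(-.10,.0575,.16),down(A));s=st()
p,d=optics.get_image("wrist");np.savez("w2.npz",p=p,d=d,pos=s["eef_pos"],rot=s["eef_rot"])
K,R,c=cam("wrist",s)
def px(X): q=(np.array(X)-c)@R; return (K@q/q[2])[:2]
o=p.copy()
for z,x0,x1,y0,y1,col in((.075,-.065,.075,-.015,.13,(255,0,0)),(.073,-.065,.075,-.015,.13,(0,255,0))):
    pts=np.array([px(W(x,y,z)) for x,y in((x0,y0),(x1,y0),(x1,y1),(x0,y1))]);print(pts.round(1))
    if z==.075: cv2.polylines(o,[(pts*8).round().astype(int)],True,col,1,cv2.LINE_AA,3)
p2,d2=optics.get_image("scene")
b=cv2.resize(p2[120:270,150:350],(400,300),interpolation=cv2.INTER_CUBIC)
b=cv2.convertScaleAbs(b,alpha=1.4)
a=cv2.resize(o[:300,60:460],(400,300))
cv2.imwrite("pics/w2.png",np.hstack([a,b])[:,:,::-1])
g=cv2.cvtColor(p,cv2.COLOR_RGB2GRAY);print(g[100].tolist()[300:400])
```

```text
t17.13 D [-100.7   58.2] z158.5 F [ 0.3 -0.   1. ] q [-0.11  0.35  1.81 -0.    0.98  1.26] w0.085 g0
[[394.5 174.3]
 [420.7 -89.7]
 [145.8 -90.3]
 [170.5 173.8]]
[[393.5 173.8]
 [419.1 -87.2]
 [147.4 -87.8]
 [171.5 173.3]]
[164, 167, 156, 122, 78, 51, 81, 135, 147, 150, 167, 174, 175, 174, 169, 155, 122, 127, 140, 155, 162, 171, 173, 176, 163, 136, 143, 147, 137, 116, 134, 167, 173, 175, 174, 174, 150, 92, 54, 68, 118, 159, 162, 141, 111, 121, 110, 101, 136, 158, 135, 127, 160, 176, 171, 173, 172, 172, 163, 118, 67, 47, 50, 64, 119, 160, 166, 113, 123, 152, 122, 87, 117, 161, 173, 173, 174, 172, 164, 107, 82, 93, 80, 66, 73, 108, 142, 162, 170, 173, 174, 175, 171, 171, 173, 169, 174, 167, 156, 125]
```

View pics/w2.png

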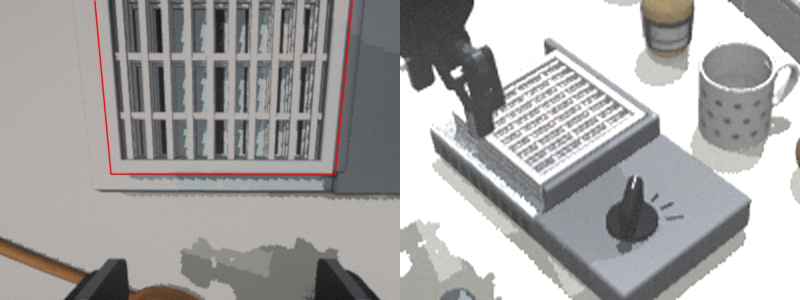

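The predicted tray outline (red) sits on the top tray's front, left and right edges. The scene crop shows no gap at either fence and aligned edges. I'll do one firmer left tap as confirmation and measure the dial bar from two views.

Run:
```python
from h import *
z=float(open("z0").read())+.0485
r.reach(W(.005,.20,.13),down(A+np.pi/2))
r.move_straight(W(.005,.165,z),speed=.15)
hit=r.move_straight(W(.005,.134,z),speed=.03,max_force=18);st(f"left {hit}")
r.move_straight(W(.005,.18,z),speed=.15)
r.move_straight(W(.005,.20,.16),speed=.2);st()
w=np.load("w1.npz");t=np.load("top0.npz");s0=np.load("scene0.npz")
for n,P in(("w",cloud(w["d"],*cam("wrist",dict(eef_pos=w["pos"],eef_rot=w["rot"])))),("top",cloud(t["d"],*cam("top"))),("scene",cloud(s0["d"],*cam("scene")))):
    X=P[(P[...,2]>.082)&(P[...,2]<.1)&(np.linalg.norm(P[...,:2]-W(-.02,-.095,0)[:2],axis=-1)<.05)]
    rc=cv2.minAreaRect(X[:,:2].astype(np.float32));print(n,len(X),rc,"z",np.percentile(X[:,2],[50,90]).round(4),"D",(D(rc[0])*1e3).round(1))
print(W(-.02,-.095,0))
```

```text
left True t19.82 D [  4.8 142.4] z60.1 F [-0.4  2.1  1.1] q [ 0.1   0.64  1.62  0.    0.88 -0.11] w0.085 g1
 t20.88 D [  4.5 199.3] z159.1 F [-0.1 -0.1 -0.1] q [ 0.2   0.52  1.52  0.    1.1  -0.01] w0.086 g0
w 1321 ((0.5790011882781982, -0.10425160825252533), (0.04975856840610504, 0.014653080143034458), 47.38218307495117) z [0.09   0.0912] D [-19.7 -93. ]
top 106 ((0.579719066619873, -0.1049959659576416), (0.049086183309555054, 0.013919713906943798), 47.03621292114258) z [0.0893 0.0923] D [-19.2 -93.9]
scene 169 ((0.5782045125961304, -0.10706757009029388), (0.04938892647624016, 0.014265429228544235), 46.33836364746094) z [0.0891 0.091 ] D [-21.1 -95.6]
[ 0.57914795 -0.10628211  0.        ]
```

The second tap stopped at the same place (142.4), so the stack is flush. The dial bar agrees across three views: centre (0.579,-0.105), heading 47°, top at 90 mm. Now grip and turn with joint 6.

Run:
```python
from h import *
c=np.array([.579,-.1052]);h=A+.62
command_gripper(.045)
r.reach([*c,.17],down(h));st()
r.move_straight([*c,.115],speed=.15)
hit=r.move_straight([*c,.085],speed=.05,max_force=8);st(f"down {hit}")
if not hit:
    command_gripper(0,60);s=st("grip")
    if .010<s["grip_width"]<.019:
        q=np.array(s["joint_positions"],float);q0=q[5]
        for a in(.35,.7,1.05,1.36):
            q[5]=q0+a;r.movej(q);s=st("%.2f"%a);print("M",np.round(s["torque"],2))
        r.hold(.4);s=st("held");p,d=optics.get_image("scene");p2,_=optics.get_image("wrist")
        b=cv2.convertScaleAbs(cv2.resize(p[120:270,150:350],(400,300),interpolation=cv2.INTER_CUBIC),alpha=1.4)
        cv2.imwrite("pics/end.png",np.hstack([b,cv2.resize(p2,(400,300))])[:,:,::-1])
```

```text
t22.49 D [-19.7 -92.8] z170.0 F [-0.1 -0.1  0.5] q [-0.31  0.53  1.47  0.    1.14  0.44] w0.045 g0
down False t23.76 D [-19.8 -94. ] z85.0 F [-0.1  0.3  0.3] q [-0.31  0.64  1.55  0.    0.96  0.44] w0.045 g0
grip t24.14 D [-19.9 -93.8] z85.5 F [-1.3  2.3  4.7] q [-0.31  0.63  1.55  0.    0.96  0.44] w0.013 g59
0.35 t24.57 D [-20.7 -94. ] z85.8 F [-6.9 -1.7  5.1] q [-0.31  0.63  1.55 -0.    0.96  0.78] w0.013 g170
M [-0.49  0.92  3.83]
0.70 t24.99 D [-20.9 -93.7] z85.9 F [-6.  -0.3  6.6] q [-0.31  0.63  1.55 -0.01  0.96  1.12] w0.013 g225
M [-0.29  1.05  5.72]
1.05 t25.42 D [-20.9 -93.3] z85.9 F [-5.7  0.1  7.1] q [-0.31  0.63  1.55 -0.01  0.96  1.47] w0.013 g243
M [-0.01  1.15  6.33]
1.36 t25.82 D [-20.8 -93. ] z85.9 F [-4.9  1.4  7.1] q [-0.31  0.63  1.55 -0.01  0.96  1.78] w0.013 g242
M [0.18 1.1  6.36]
held t26.22 D [-20.7 -92.9] z85.7 F [-4.4  2.9  7. ] q [-0.31  0.63  1.55 -0.    0.96  1.79] w0.013 g134
```

View pics/end.png

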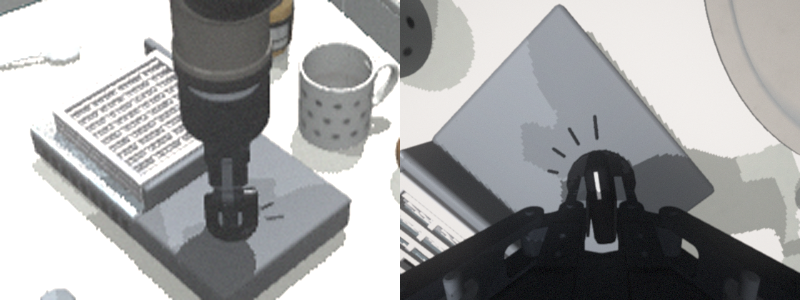

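The wrist view shows the bar gripped, with its white line at (598,185) pointing at the longest (third) mark at (597,127). The scene crop shows the stack still square. A brief settle check, then I hand in.

Run:
```python
from h import *
r.hold(.5);s=st();print(s["torque"],np.abs(s["dq"]).max())
if s["grip_force"]>5: print(r.finish_job())
```

```text
t26.82 D [-20.7 -92.9] z85.6 F [-4.3  3.   5.1] q [-0.31  0.63  1.55  0.    0.96  1.79] w0.013 g89
[0.37872682 0.87543381 0.69066692] 0.003382708256095248
the job is handed in; nothing more can be done
None
```

I handed the job in at about 27 s: the wrist image showed the dial gripped at the third click, and the trays looked square against both fences. The judge's result was not shown, and the jar, mug and salt shaker were never touched.

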